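Mount a sharpening plate on its studded base

TASK

Get the knife-sharpening plate ready for use: lay it, dotted face up, along its base on the side away from the end stop, and with light pressure slide it until both studs drop into its holes and it lies flat. Then push the plate gently along the base until its end is fully home under the lip of the end stop, and let go. Do not force it down on the studs, and leave the other things on the counter where they are.

Things in the scene. Friction and masses are not known exactly. Their poses are not given: they have to be found in the camera images.
- plate: loose steel plate, 62 x 180 x 10 mm, 0.3 to 0.5 kg, grey dots on its upper face, flat on the counter. Origin: centre of its underside; x across, y along, z up. Two round 13 mm through holes at x = 0, y = -40 and +40 mm; it fits either way round. Grip it across its 62 mm width at the middle.
- base: black base, fixed to the counter, y from -145 to +114 mm, 56 mm wide; two feet 88 mm wide, 15 mm high at y = -140..-110 and 83..113 mm; between them fingers beside it have room down to the counter. Origin: at counter height under the home place of the plate's centre; z up, y along it to the end stop. Home: plate origin at x 0, y +1, z 26 mm, y axes parallel. It bears 50 N.
- rail_mid (a point): point on the base at x 0, y -40, z 26 mm, level with the tops of the two side rails that carry the seated plate (axes as the base). Between the rails slides a bar with two upright 10 mm studs, tops 7 mm above the rails, 80 mm apart on the base's centre line. Where the bar starts is not measured: its middle lies at y = -53 to -13 mm in the base's frame (travel -57 to 0).
- stop_lip (a point): middle of the lower edge of the lip, at x 0, y 81, z 39 mm in the base's frame (axes as the base). The lip reaches 10 mm back from the stop face (y = 91 mm, block 46 mm high). A seated plate passes under it with 3 mm to spare; one riding on the studs strikes it. The stud bar drags at about 8 N: a plate pressed down hard takes it along, one pressed with 2 to 6 N slides over the studs.
- glasses: brown spectacles, 141 x 142 x 42 mm, origin at the centre of the underside; not to be moved
- keys: bunch of keys with a red tag, 112 x 120 x 8 mm, origin at the centre of the underside; not to be moved
- salt_shaker: grey salt shaker, 41 mm diameter, 76 mm high, origin at the centre of the underside; not to be moved
- spoon: teaspoon, 137 x 28 x 13 mm, origin at the centre of the underside; not to be moved
- pen: white pen, 11 x 145 x 9 mm, origin at the centre of the underside; not to be moved
- tablets_c: small flat carton of tablets, 36 x 66 x 16 mm, origin at the centre of the underside; not to be moved
- spice_jar: spice jar with a black cap, 41 mm diameter, 105 mm high, origin at the centre of the underside; not to be moved

How it is judged:
On the way:
1. the plate lies flat on the rails with both studs in its holes, not yet home under the lip (z of plate in the frame of base between 0.022 and 0.029 m and y of plate in the frame of base between -0.062 and -0.006 m and x of plate in the frame of base between -0.006 and 0.006 m and angle between the z axis of plate and the z axis of base, either way round below 0.05 rad), for 0.1 s.
At the end, for the whole second after the job is handed in: the plate lies flat (within 2 mm of the rails' height and 0.04 rad), dotted face up, both studs in its holes, within 5 mm of the base's centre line and 0.06 rad of its direction, its end no more than 3 mm from the end stop under the lip, at rest and released (y of plate in the frame of base between -0.002 and 0.005 m and x of plate in the frame of base between -0.005 and 0.005 m and z of plate in the frame of base between 0.023 and 0.028 m and angle between plate's own z axis and vertical below 0.04 rad and angle between the y axis of plate and the y axis of base, either way round below 0.06 rad and linear speed of plate below 0.01 m/s); the robot touches nothing.
It fails at once if the base or its studs are loaded with more than 50 N (contact force between anything else and base above 50 N).
It fails at once if another thing on the counter is moved by more than 30 mm (distance of any of glasses, keys, salt_shaker, spoon, pen, tablets_c, spice_jar from where it was at the start of the episode above 0.03 m).
It also fails if it takes over 58 s, if anything falls off the work surface, if the arm or the gripper's body presses on something with over 40 N, if the wrist force passes 120 N, or if a joint passes its speed limit or range.

ROBOT

A 6-joint arm with a two-finger parallel gripper is mounted at the origin on a cart in front of the work surface, level with it; the furniture and walls round the work are solid. World frame = base frame: x ahead of the robot, y to its left, z up, the work surface at z = 0. Lengths are in m, angles in rad, forces in N, time in s.
With the tool pointing down it reaches from about 0.3 to 0.875 m from the base axis. Payload 6.4 kg.
Tool frame: the origin (TCP) lies at the very end of the fingers, on their centre line; the grasp point (between the pads) lies 19 mm behind it; z points along the fingers, y is the line along which they close (so a half turn about z gives the same grasp; the last joint's range is limited). The gripper opens to 85 mm and grips with 20 to 120 N. Pads are 22 mm wide; open, the fingers measure 114 mm over their backs; the gripper's body (76 mm by 85 mm) begins 54 mm behind the grasp point. The pads swing forward as they close: fully open they stand 13 mm farther back than shut.
Start: joints at [-1.528, 0.181, 1.607, -0, 1.354, -0.206], TCP at [0.142, -0.557, 0.201] pointing down, gripper open.
Joint ranges: [-2.99, 2.99], [-0.89, 2.07], [0.3, 2.58], [-1.14, 4.28], [0, 2.63], [-3.12, 3.12]. Speed limits (rad/s): [2.57, 2.57, 3.01, 3.14, 3.14, 3.14].

INTERFACE

Orientations are given as a unit quaternion [w, x, y, z].
In Python, from bench import ctrl gives the robot as it stands.
- The arm moves only by the tool jog_arm, never from a script. Its argument "series" is a list that holds one entry, the list of rows, each a list of 7 numbers: the shift along the tool's x, y, z in mm, then the turn, a rotation vector about the tool's x, y, z in rad, then the finger opening in mm, from 0 to 85.4. In form: [[[tx, ty, tz, rx, ry, rz, gripper], ...]]. A call has exactly 10 rows; each row shifts and turns the commanded pose from where the row before left it, along the tool's axes as they then stand; what a row does not reach is not made up. A row lasts 1/10 s, in which the tool goes at most 50 mm and 8.59 degrees, less where a joint would pass 70% of its speed; a pose out of reach is approached as far as the arm can. A call with a gripper value outside its range is refused whole. The fingers move at their own pace and stop on an object; the grip force is fixed at half the most. Time passes only in rows, so rows that do not move let the fingers close, or fill a call up. It gives the time, the measured TCP pose, the force, the opening and the grip force at its end, in the units of the state.
- ctrl.get_obs(): the state, without advancing time (a new reading comes with each control period).
- ctrl.camera(name): name is "scene" or "top" or "wrist"; returns a dict with "frame" (420x560x3 uint8, blue, green, red), "z_map" (420x560 float32, m along the optical axis (not along the pixel's ray), 0 where there is no reading), "fx", "fy", "cx", "cy" (pixels), "xyz" and "rotation" of the camera in the world. Camera axes: x right, y down, z forward; pixel columns grow to the right and rows downward; lengths in m; the calibration is good to about 2 mm. The wrist camera is an equidistant fisheye: a pixel r from the principal point sees the ray r / f radians off the axis. A picture is of the moment at which its call begins.
- ctrl.hand_in(): hands the job in; it is judged then, once.
The state is a dict: "time_s": time; "q": joint angles; "dq": joint speeds; "joint_efforts": joint torques, N m; "eef_pos": TCP position; "eef_rot": TCP orientation; "wrist_force": force on the tool from outside, world axes, zero at the start; "torque": the same for the moment, N m; "opening": opening from 0.0 (shut) to 1.0 (fully open); "grasp_force": force on a finger pad.
Only numpy, scipy, OpenCV 4.12 (cv2) and the standard library are available. Lean on these libraries where they do the work, as an engineer would, in place of code of your own. Each camera call takes 0.05 s, during which the arm holds its last target. There are 200 camera calls.

## Working session

There is one attempt and no reset: what is moved stays moved. The work goes in short steps, Python scripts to look and compute and a tool call to move; the robot and the scene stay as the last step left them, time stands still between calls to the robot, and variables do not carry over. Pictures are saved under pics/ and viewed, at most 10 in all, crops included, and the job is handed in when it is done.

Besides the shell and the picture viewer there is one more tool, called after ">>>" as a command line: name --argument value ..., lists and objects as JSON in quotes. jog_arm: Moves the arm, as the interface text tells. Its arguments: {"type":"object","properties":{"series":{"type":"array"}},"required":["series"]}

```bash
mkdir -p pics; ls; cat > h.py <<'E'
import numpy as np,cv2
from bench import ctrl
E
python3 - <<'E'
from h import *
o=ctrl.get_obs();print(o)
for n in("scene","top"):
    c=ctrl.camera(n);np.savez(n+'0.npz',**c);cv2.imwrite(f'pics/{n}0.png',c['frame']);print(n,c['fx'],c['fy'],c['cx'],c['cy'],c['xyz'],np.round(c['rotation'],3).tolist())
E
```

```text
pics
{'time_s': 0.0, 'q': array([-1.52834071e+00,  1.81513185e-01,  1.60801534e+00,  2.89064000e-05,
        1.35379518e+00, -2.06314309e-01]), 'dq': array([-0.00033707,  0.00045114,  0.00059243, -0.00165113, -0.00130211,
        0.0012219 ]), 'joint_efforts': array([-5.09381891e-05, -4.44877553e+01, -3.51339626e+01, -3.99041346e-04,
        8.85523448e-03,  3.17187897e-06]), 'eef_pos': array([ 0.14156455, -0.55668099,  0.20059631]), 'eef_rot': array([-8.61467543e-04,  9.92274175e-01,  1.24061327e-01,  8.48968475e-05]), 'wrist_force': array([-0.47332361, -1.2607285 ,  0.0731246 ]), 'torque': array([0.01936624, 0.0285571 , 0.02158888]), 'grasp_force': 0.0, 'opening': 0.999627919276862}
scene 543.1072572333455 543.1072572333455 277.59882583317165 206.54129840112589 [-0.02026375  0.65944918  0.96494698] [0.125, -0.336, 0.872, -0.334]
top 493.6439112367932 493.6439112367932 280.875233238392 212.25900624613595 [0.41806461 0.07158887 1.1995853 ] [-0.03, 0.71, -0.703, 0.042]
```

View pics/top0.png

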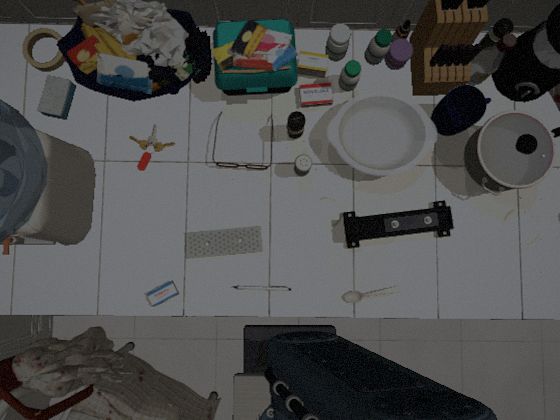

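View pics/scene0.png

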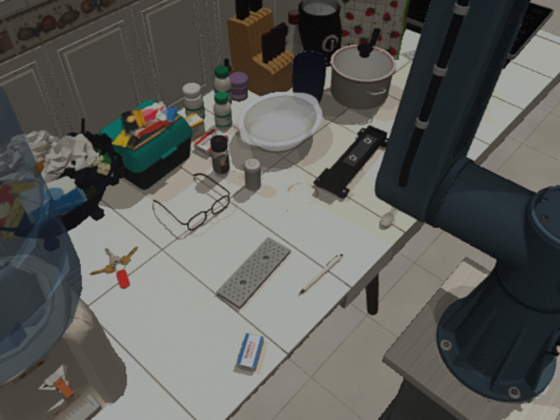

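The top view shows the plate at about (224,242), the base from (345,230) to (452,217) and the studs near (393,223) and (428,219). The scene view shows the same layout. I'll zoom in on the base and build a colour/depth mask for each object.

```bash
cat > h.py <<'E'
import numpy as np,cv2
from scipy.spatial.transform import Rotation as R
from bench import ctrl
def rot(c): return R.from_quat(np.r_[c['rotation'][1:],c['rotation'][0]]).as_matrix()
def K(c): return np.array([[c['fx'],0,c['cx']],[0,c['fy'],c['cy']],[0,0,1.]])
def ray(c,uv): # world directions, unit z in camera
    uv=np.atleast_2d(uv).astype(float);d=np.c_[(uv[:,0]-c['cx'])/c['fx'],(uv[:,1]-c['cy'])/c['fy'],np.ones(len(uv))]
    return d@rot(c).T
def onz(c,uv,z): d=ray(c,uv);return c['xyz']+d*((z-c['xyz'][2])/d[:,2])[:,None]
def cloud(c):
    v,u=np.mgrid[:420,:560];d=ray(c,np.c_[u.ravel(),v.ravel()]);return (c['xyz']+d*c['z_map'].ravel()[:,None]).reshape(420,560,3)
def load(f): return dict(np.load(f))
E
python3 - <<'E'
from h import *
t=load('top0.npz');s=load('scene0.npz')
a=cv2.resize(t['frame'][190:265,330:470],None,fx=5.6,fy=5.6,interpolation=3)[:300]
a2=cv2.resize(s['frame'][115:205,305:400],None,fx=3.3,fy=3.3,interpolation=3)
b=cv2.resize(t['frame'][215:270,175:275],None,fx=5,fy=5,interpolation=3)
im=np.zeros((600,800,3),np.uint8);im[:300,:784]=a[:300,:784];im[300:300+min(300,a2.shape[0]),:a2.shape[1]]=a2[:300];im[300:575,314:800]=b[:,:486]
cv2.imwrite('pics/z1.png',np.clip(im*1.6,0,255).astype(np.uint8))
for n,c in(('top',t),('scene',s)):
    P=cloud(c);Z=P[...,2]
    for nm,(u0,v0,u1,v1) in dict(top=dict(plate=(175,218,275,268),base=(330,192,470,255)),scene=dict(plate=(205,230,300,312),base=(305,115,400,205)))[n].items():
        g=c['frame'][v0:v1,u0:u1].max(2);z=Z[v0:v1,u0:u1]
        m=(z>0.005)&(z<0.08)&(P[v0:v1,u0:u1,0]>.05)
        if nm=='base': m&=g<70 if 0 else True
        m=m.astype(np.uint8);cs=cv2.findContours(m,0,1)[0];k=max(cs,key=cv2.contourArea);mm=np.zeros_like(m);cv2.drawContours(mm,[k],-1,1,-1);mm&=m
        q=P[v0:v1,u0:u1][mm>0];r=cv2.minAreaRect((q[:,:2]*1000).astype(np.float32))
        print(n,nm,len(q),np.round(r[0],1),np.round(r[1],1),round(r[2],2),'z pct',np.round(np.percentile(q[:,2],[5,25,50,75,95]),4))
E
```

```text
top plate 1889 [467.8 191. ] [ 68.1 182.3] 7.56 z pct [0.007  0.0091 0.0106 0.0122 0.0143]
top base 2855 [ 514.3 -228.4] [ 88.  259.9] 7.41 z pct [0.0133 0.0212 0.0247 0.0275 0.0468]
scene plate 2021 [463.5 187.9] [ 65.3 184.2] 6.13 z pct [0.0062 0.0079 0.0091 0.0102 0.0122]
scene base 2027 [ 511.3 -231.3] [ 88.1 267.3] 7.98 z pct [0.0106 0.0188 0.0231 0.0261 0.0452]
```

View pics/z1.png

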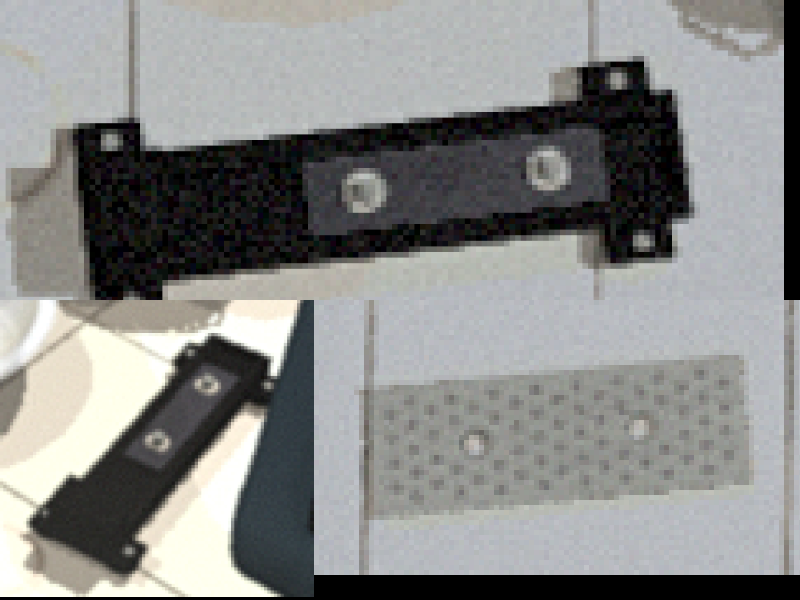

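The crop shows studs at about (394.8,223.9) and (427.7,220.2) in the top image, and plate holes near (207,243) and (240,240). The tall stop with the long shadow is at the left end (world +y). Next I'll triangulate the blobs and check the heights at both ends.

```bash
cat >> h.py <<'E'
def tri(c1,u1,c2,u2):
    d=[ray(c1,u1)[0],ray(c2,u2)[0]];A=np.zeros((3,3));b=np.zeros(3);o=[c1['xyz'],c2['xyz']]
    for i in 0,1:
        n=d[i]/np.linalg.norm(d[i]);M=np.eye(3)-np.outer(n,n);A+=M;b+=M@o[i]
    p=np.linalg.solve(A,b);g=abs(np.dot(o[1]-o[0],np.cross(*d)/np.linalg.norm(np.cross(*d))));return p,g
E
python3 - <<'E'
from h import *
t=load('top0.npz');s=load('scene0.npz')
def blobs(c,box,thr):
    u0,v0,u1,v1=box;g=c['frame'][v0:v1,u0:u1].min(2).astype(float)
    m=(g>thr).astype(np.uint8);n,l,st,ce=cv2.connectedComponentsWithStats(m)
    return [(round(ce[i][0]+u0,2),round(ce[i][1]+v0,2),int(st[i][4])) for i in range(1,n) if st[i][4]>4]
print(blobs(t,(382,212,440,232),60)); print(blobs(s,(340,130,375,165),70))
for c,box in((t,(195,230,252,252)),(s,(232,250,278,292))):
    u0,v0,u1,v1=box;g=cv2.GaussianBlur(c['frame'][v0:v1,u0:u1].max(2),(0,0),1.);
    for _ in range(3):
        _,mx,_,(x,y)=cv2.minMaxLoc(g);print('hole',x+u0,y+v0,mx);g[max(0,y-5):y+6,max(0,x-5):x+6]=0
P=cloud(t)
a=np.deg2rad(7.5);ey=np.array([-np.sin(a)*-1,np.cos(a)]) # try both signs below
for c in(t,s):
    P=cloud(c).reshape(-1,3);x=P-[.513,-.230,0]
    for sg in(1,-1):
        ey=np.array([sg*np.sin(a),np.cos(a)]);ex=np.array([ey[1],-ey[0]]);u=x[:,:2]@ex;v=x[:,:2]@ey
        print([ (lo,round(float(np.median(P[(abs(u)<.012)&(v>lo/1e3)&(v<lo/1e3+.01),2])),4)) for lo in range(-125,130,25)])
E
```

```text
[(np.float64(386.89), np.float64(212.28), 18), (np.float64(427.41), np.float64(219.76), 51), (np.float64(394.51), np.float64(223.57), 51)]
[(np.float64(346.89), np.float64(139.28), 323), (np.float64(367.56), np.float64(140.22), 32), (np.float64(370.77), np.float64(160.38), 69), (np.float64(352.55), np.float64(157.21), 29)]
hole 195 230 114.0
hole 240 240 108.0
hole 207 244 107.0
hole 232 250 166.0
hole 247 250 166.0
hole 244 256 166.0
[(-125, 0.0153), (-100, 0.0216), (-75, 0.0254), (-50, 0.0248), (-25, 0.0245), (0, 0.0254), (25, 0.0247), (50, 0.022), (75, 0.0237), (100, 0.0459), (125, 0.0156)]
[(-125, 0.0212), (-100, 0.0215), (-75, 0.0263), (-50, 0.0243), (-25, 0.0241), (0, 0.0254), (25, 0.0244), (50, 0.021), (75, 0.0202), (100, 0.0458), (125, 0.0284)]
[(-125, 0.0132), (-100, 0.0085), (-75, 0.0177), (-50, 0.0198), (-25, 0.0202), (0, -0.8424), (25, 0.0208), (50, 0.018), (75, -0.8454), (100, -0.846), (125, 0.0048)]
[(-125, 0.0183), (-100, -0.843), (-75, 0.0223), (-50, 0.0221), (-25, 0.0218), (0, -0.8439), (25, 0.0198), (50, 0.0161), (75, -0.8494), (100, 0.0438), (125, 0.0191)]
```

>>> jog_arm --series '[[[0,0,0,0,0,-0.145,85],[0,0,0,0,0,-0.145,85],[0,0,0,0,0,-0.145,85],[0,0,0,0,0,-0.145,85],[0,0,0,0,0,-0.145,85],[0,0,0,0,0,-0.145,85],[0,0,0,0,0,-0.145,85],[0,0,0,0,0,-0.145,85],[0,0,0,0,0,-0.145,85],[0,0,0,0,0,-0.145,85]]]'

```text
time_s: 1.1
eef_pos: [0.1416, -0.5569, 0.201]
eef_rot: [-0.0, 0.658, 0.753, 0.0]
wrist_force: [0.1, -0.2, -0.1]
opening: 0.994
grasp_force: 0.0
```

>>> jog_arm --series '[[[20,40,0,0,0,0,85],[25,45,0,0,0,0,85],[30,45,0,0,0,0,85],[35,45,0,0,0,0,85],[35,45,0,0,0,0,85],[35,45,0,0,0,0,85],[35,45,0,0,0,0,85],[35,45,0,0,0,0,85],[30,30,0,0,0,0,85],[20,15,0,0,0,0,85]]]'

```text
time_s: 2.1
eef_pos: [0.4726, -0.2343, 0.2011]
eef_rot: [-0.0, 0.659, 0.752, 0.0]
wrist_force: [-0.3, 0.1, 0.5]
opening: 0.994
grasp_force: 0.0
```

```bash
python3 - <<'E'
from h import *
c=ctrl.camera('wrist');np.savez('w1.npz',**c);o=ctrl.get_obs();print(o['eef_pos'],o['eef_rot'],c['fx'],c['cx'],c['cy'],c['xyz'],c['rotation'])
cv2.imwrite('pics/w1.png',c['frame'])
E
```

```text
[ 0.47331308 -0.231881    0.20103931] [-7.37513651e-04  6.58975687e-01  7.52162947e-01  1.18399727e-03] 325.19226210127806 275.22835799783866 210.97739238890756 [ 0.46277961 -0.15740197  0.37330684] [0.15064506 0.98643119 0.064452   0.01027163]
```

View pics/w1.png

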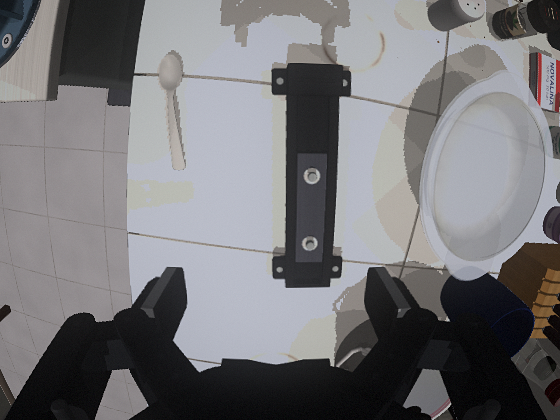

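>>> jog_arm --series '[[[40,0,0,0,0,0,85],[40,0,0,0,0,0,85],[45,0,0,0,0,0,85],[45,0,0,0,0,0,85],[45,0,0,0,0,0,85],[45,0,0,0,0,0,85],[45,0,0,0,0,0,85],[45,0,0,0,0,0,85],[40,0,0,0,0,0,85],[20,0,0,0,0,0,85]]]'

```text
time_s: 3.15
eef_pos: [0.4176, 0.172, 0.2013]
eef_rot: [-0.0, 0.66, 0.752, 0.0]
wrist_force: [-0.2, -0.3, 0.2]
opening: 0.992
grasp_force: 0.0
```

The wrist view shows the base upright, with the stop at the top (y≈65–95) and studs at (311,176) and (309,243). Next is a wrist picture over the plate, then triangulating the studs, the foot corners and the plate's holes.

```bash
cat >> h.py <<'E'
_ray=ray
def ray(c,uv):
    if abs(c['fx']-325.19)>1: return _ray(c,uv)
    uv=np.atleast_2d(uv).astype(float);x=(uv[:,0]-c['cx'])/c['fx'];y=(uv[:,1]-c['cy'])/c['fy'];r=np.hypot(x,y)+1e-9
    s=np.sin(r)/r;return np.c_[x*s,y*s,np.cos(r)]@rot(c).T
def uwcloud(c):
    v,u=np.mgrid[:420,:560];d=ray(c,np.c_[u.ravel(),v.ravel()]);f=rot(c)[:,2];d=d/(d@f)[:,None]
    return (c['xyz']+d*c['z_map'].ravel()[:,None]).reshape(420,560,3)
def blobs(c,box,lo,hi,amin):
    u0,v0,u1,v1=box;g=c['frame'][v0:v1,u0:u1].max(2);m=((g>=lo)&(g<=hi)).astype(np.uint8);n,l,st,ce=cv2.connectedComponentsWithStats(m)
    return [(round(float(ce[i][0]+u0),2),round(float(ce[i][1]+v0),2),int(st[i][4])) for i in range(1,n) if st[i][4]>amin]
E
python3 - <<'E'
from h import *
c=ctrl.camera('wrist');np.savez('w2.npz',**c);cv2.imwrite('pics/w2.png',c['frame'])
t=load('top0.npz');w=load('w1.npz')
b=blobs(w,(299,160,324,258),100,255,10);print(b)
b=sorted(b,key=lambda q:q[1]);S=[]
for wu,tu in((b[0],(394.51,223.57)),(b[-1],(427.41,219.76))):
    p,g=tri(w,wu[:2],t,tu);S.append(p);print('stud tri',p.round(4),round(g,4),'wrist@33',onz(w,[wu[:2]],.033).round(4),'top@33',onz(t,[tu],.033).round(4))
d=S[0]-S[1];print('sep',np.linalg.norm(d),'yaw',np.degrees(np.arctan2(-d[0],d[1])))
# base outline by darkness in wrist, projected
g=w['frame'].max(2);m=((g<45)).astype(np.uint8);m[:,:260]=0;m[:,365:]=0;m[:55]=0;m[295:]=0
m=cv2.morphologyEx(m,cv2.MORPH_OPEN,np.ones((3,3)));
P=uwcloud(w);print('wrist depth med z counter/rail',np.median(P[200:230,230:260,2]),np.median(P[120:150,305:320,2]),np.median(P[68:80,300:320,2]))
q=P[(P[...,2]>.008)&(P[...,2]<.06)&(np.mgrid[:420,:560][1]>260)&(np.mgrid[:420,:560][1]<365)&(np.mgrid[:420,:560][0]>55)&(np.mgrid[:420,:560][0]<292)]
r=cv2.minAreaRect((q[:,:2]*1000).astype(np.float32));print(r)
E
```

```text
[(311.43, 175.86, 201), (309.26, 243.25, 170)]
stud tri [ 0.5152 -0.2251  0.0013] 0.0015 wrist@33 [[ 0.5102 -0.2189  0.033 ]] top@33 [[ 0.5132 -0.2178  0.033 ]]
stud tri [ 0.5242 -0.3032  0.0142] 0.0016 wrist@33 [[ 0.5204 -0.2961  0.033 ]] top@33 [[ 0.5231 -0.2967  0.033 ]]
sep 0.07962431634134694 yaw 6.585415617955262
wrist depth med z counter/rail -0.0011808708388564293 0.01978338381756642 0.04619299522568482
((513.2129516601562, -230.15988159179688), (87.62892150878906, 259.447509765625), 7.446915626525879)
```

View pics/w2.png

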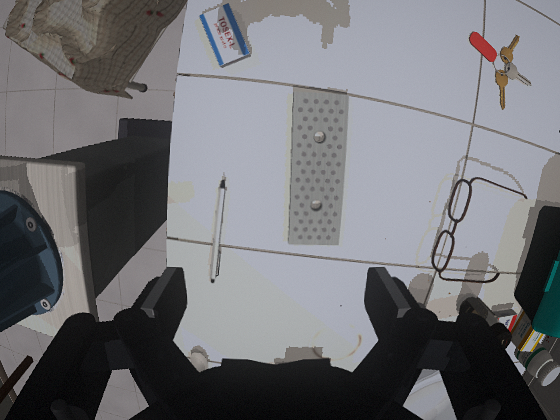

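The wrist view shows the plate upright in the image from (293,88) to (340,245), with holes at (319,137) and (316,205). The pen is at (217,230) and is clear of the fingers.

```bash
python3 - <<'E'
from h import *
w=load('w1.npz');v=load('w2.npz');t=load('top0.npz');o=ctrl.get_obs();tp=o['eef_pos']
print('tcp',tp)
# plate edges: darkness mask in the plate window
g=cv2.GaussianBlur(v['frame'].max(2),(3,3),0);print('lev',g[170,300:312],g[170,260:275],g[137,319],g[205,316])
thr=int((np.median(g[150:190,300:335])+np.median(g[150:190,255:280]))/2);m=np.zeros_like(g);m[80:255,280:358]=(g[80:255,280:358]<thr)
m=cv2.morphologyEx(m,cv2.MORPH_CLOSE,np.ones((5,5),np.uint8));k=max(cv2.findContours(m,0,1)[0],key=cv2.contourArea)
q=onz(v,k[:,0,:],.010)[:,:2]*1000;r=cv2.minAreaRect(q.astype(np.float32));print('plate wrist rgb',r)
P=uwcloud(v);z=P[100:235,298:335,2];print('plate z wrist',np.median(z),'counter',np.median(P[150:200,250:275,2]))
mm=(P[...,2]>.0045)&(P[...,2]<.03);mm[:80]=0;mm[255:]=0;mm[:,:280]=0;mm[:,358:]=0
r2=cv2.minAreaRect((P[mm][:,:2]*1000).astype(np.float32));print('plate depth',r2)
b=[]
for bx in((311,129,328,146),(308,197,325,214)):
    gg=v['frame'][bx[1]:bx[3],bx[0]:bx[2]].max(2);print(gg[8]);b+=blobs(v,bx,int(np.median(gg))+22,255,8)
print(b)
for h in b: print('hole@10',onz(v,[h[:2]],.010).round(4))
for h in((240,240),(207,244)): print('top hole@10',onz(t,[h],.01).round(4))
# TCP in cam
for c,p in((v,tp),):
    x=rot(c).T@(p-c['xyz']);th=np.arctan2(np.hypot(*x[:2]),x[2]);print('tcp px',x[:2]/np.hypot(*x[:2])*th*c['fx']+[c['cx'],c['cy']])
# base sides in wrist1: rail edges between feet, row by row
g=w['frame'].max(2)
for row in(110,130,150,200,220,235):
    l=g[row].astype(int);d=np.where(l[275:350]<70)[0]+275;print(row,d.min(),d.max(),onz(w,[(d.min()-.5,row),(d.max()+.5,row)],.026).round(4).tolist())
E
```

```text
tcp [0.41738581 0.17342146 0.20125352]
lev [132 120 112 112 116 124 131 135 135 134 131 121] [187 186 186 186 185 185 186 185 186 186 186 186 186 186 185] 116 120
plate wrist rgb ((456.96722412109375, 191.85934448242188), (87.12566375732422, 187.98716735839844), 2.862377166748047)
plate z wrist 0.009749836866683737 counter -0.0008891885273106248
plate depth ((464.763916015625, 189.30929565429688), (62.99346160888672, 180.30975341796875), 6.16218900680542)
[134 135 119 121 126 128 125 118 101 120 129 115 112  79  85 117 134]
[134 133 114 116 126 127 124 129 120 116 117 111  75  76 112 132 137]
[(318.59, 133.63, 27), (315.57, 201.57, 14)]
hole@10 [[0.459  0.2321 0.01  ]]
hole@10 [[0.468  0.1537 0.01  ]]
top hole@10 [[0.4716 0.1503 0.01  ]]
top hole@10 [[0.4612 0.2292 0.01  ]]
tcp px [274.37709354 247.71844094]
110 287 337 [[0.4745, -0.1532, 0.026], [0.5282, -0.1449, 0.026]]
130 286 337 [[0.4763, -0.1746, 0.026], [0.5315, -0.1663, 0.026]]
150 287 337 [[0.4803, -0.1958, 0.026], [0.535, -0.1878, 0.026]]
200 286 335 [[0.4868, -0.251, 0.026], [0.5425, -0.2435, 0.026]]
220 286 334 [[0.4901, -0.2742, 0.026], [0.5457, -0.267, 0.026]]
235 286 333 [[0.4927, -0.2922, 0.026], [0.5481, -0.2852, 0.026]]
```

>>> jog_arm --series '[[[5,25,15,0,0,0,85],[5,25,20,0,0,0,85],[0,0,20,0,0,0,85],[0,0,20,0,0,0,85],[0,0,20,0,0,0,85],[0,0,20,0,0,0,85],[0,0,20,0,0,0,80],[0,0,20,0,0,0,75],[0,0,15,0,0,0,75],[0,0,10,0,0,0,75]]]'

```text
time_s: 4.2
eef_pos: [0.4662, 0.1849, 0.02]
eef_rot: [-0.001, 0.661, 0.751, -0.001]
wrist_force: [-0.3, -1.1, -0.7]
opening: 0.878
grasp_force: 0.0
```

```bash
python3 - <<'E'
from h import *
c=ctrl.camera('wrist');np.savez('w3.npz',**c);cv2.imwrite('pics/w3.png',c['frame']);print(ctrl.get_obs()['eef_pos'])
P=uwcloud(c);
for u in (200,215,230,240,250,300,320,330,345,360): print(u,[ (r,P[r,u].round(3).tolist()) for r in (235,255)])
E
```

```text
[0.46543126 0.18488946 0.01897907]
200 [(235, [0.418, 0.179, -0.001]), (255, [0.419, 0.166, 0.001])]
215 [(235, [0.428, 0.181, -0.001]), (255, [0.429, 0.167, -0.001])]
230 [(235, [0.439, 0.187, 0.01]), (255, [0.44, 0.173, 0.009])]
240 [(235, [0.445, 0.187, 0.01]), (255, [0.446, 0.174, 0.01])]
250 [(235, [0.451, 0.188, 0.01]), (255, [0.452, 0.175, 0.01])]
300 [(235, [0.481, 0.192, 0.009]), (255, [0.483, 0.179, 0.01])]
320 [(235, [0.493, 0.194, 0.01]), (255, [0.495, 0.18, 0.01])]
330 [(235, [0.501, 0.19, -0.001]), (255, [0.504, 0.177, -0.0])]
345 [(235, [0.511, 0.191, -0.001]), (255, [0.514, 0.177, -0.001])]
360 [(235, [0.522, 0.192, -0.002]), (255, [0.525, 0.178, -0.001])]
```

View pics/w3.png

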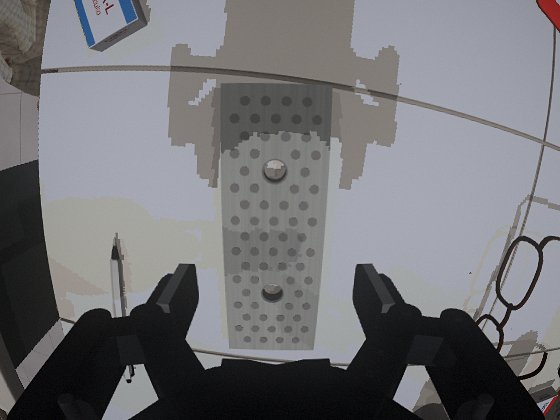

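The plate (columns 221–328) is centred between the finger tips (196 and 356). Holes are at (274,170) and (272,292), and the pen is clear at column 117.

```bash
python3 - <<'E'
from h import *
c=load('w3.npz');tcp=np.array([.4654,.1849]);a=np.radians(97.45);X=np.array([np.cos(a),np.sin(a)]);Y=np.array([np.sin(a),-np.cos(a)])
pts=onz(c,[(276,85),(278,348),(274.5,169),(272,291),(221,230),(327,230)],.01)
for p in pts: print(p.round(4),'tool mm',round((p[:2]-tcp)@X*1e3,1),round((p[:2]-tcp)@Y*1e3,1))
P=uwcloud(c);m=(P[...,2]>.0045)&(P[...,2]<.02);m[:80]=0;m[352:]=0;m[:,:205]=0;m[:,345:]=0
m=cv2.morphologyEx(m.astype(np.uint8),cv2.MORPH_OPEN,np.ones((5,5)))>0
print(cv2.minAreaRect((P[m][:,:2]*1000).astype(np.float32)))
E
```

```text
[0.4552 0.2772 0.01  ] tool mm 92.8 1.9
[0.4793 0.1021 0.01  ] tool mm -83.9 3.0
[0.4604 0.23   0.01  ] tool mm 45.4 0.9
[0.4689 0.151  0.01  ] tool mm -34.1 -1.0
[0.433  0.1892 0.01  ] tool mm 8.5 -31.5
[0.4965 0.1974 0.01  ] tool mm 8.4 32.5
((464.6878356933594, 188.7801513671875), (62.68292999267578, 180.3061065673828), 6.144381046295166)
```

>>> jog_arm --series '[[[5,0,5,0,0,0,75],[0,0,5,0,0,0,75],[0,0,3,0,0,0,75],[0,0,2,0,0,0,75],[0,0,1,0,0,0,75],[0,0,1,0,0,0,75],[0,0,1,0,0,0,75],[0,0,1,0,0,0,75],[0,0,0,0,0,0,75],[0,0,0,0,0,0,75]]]'

```text
time_s: 5.25
eef_pos: [0.4664, 0.1908, 0.0025]
eef_rot: [0.0, 0.66, 0.751, 0.0]
wrist_force: [0.4, -0.7, 0.4]
opening: 0.882
grasp_force: 0.0
```

>>> jog_arm --series '[[[0,0,1,0,0,0,75],[0,0,1,0,0,0,75],[0,0,1,0,0,0,75],[0,0,1,0,0,0,75],[0,0,0,0,0,0,72],[0,0,0,0,0,0,70],[0,0,0,0,0,0,68],[0,0,0,0,0,0,66],[0,0,0,0,0,0,66],[0,0,0,0,0,0,66]]]'

```text
time_s: 6.25
eef_pos: [0.4664, 0.1908, -0.0015]
eef_rot: [0.0, 0.66, 0.751, 0.0]
wrist_force: [0.2, 0.9, -0.1]
opening: 0.772
grasp_force: 0.0
```

>>> jog_arm --series '[[[0,0,1,0,0,0,66],[0,0,1,0,0,0,66],[0,0,0,0,0,0,64],[0,0,0,0,0,0,62],[0,0,0,0,0,0,60],[0,0,0,0,0,0,58],[0,0,0,0,0,0,56],[0,0,0,0,0,0,56],[0,0,0,0,0,0,56],[0,0,0,0,0,0,56]]]'

```text
time_s: 7.25
eef_pos: [0.4664, 0.1908, -0.0035]
eef_rot: [-0.0, 0.66, 0.751, 0.0]
wrist_force: [0.4, 1.0, -0.1]
opening: 0.652
grasp_force: 0.0
```

```bash
python3 - <<'E'
from h import *
c=ctrl.camera('wrist');np.savez('w4.npz',**c);cv2.imwrite('pics/w4.png',c['frame'][60:])
print(ctrl.get_obs()['eef_pos'])
P=uwcloud(c)
for r in (265,275,285,295,305):
  print(r,[(u,P[r,u].round(3).tolist()) for u in (190,198,204,210,216,222,340)])
E
```

```text
[ 0.46643742  0.19078313 -0.00349282]
265 [(190, [0.418, 0.175, -0.001]), (198, [0.422, 0.176, -0.001]), (204, [0.434, 0.199, 0.04]), (210, [0.436, 0.2, 0.041]), (216, [0.438, 0.196, 0.033]), (222, [0.438, 0.183, 0.009]), (340, [0.494, 0.206, 0.04])]
275 [(190, [0.428, 0.194, 0.044]), (198, [0.433, 0.199, 0.05]), (204, [0.436, 0.199, 0.05]), (210, [0.438, 0.198, 0.047]), (216, [0.438, 0.191, 0.034]), (222, [0.439, 0.177, 0.01]), (340, [0.493, 0.204, 0.046])]
285 [(190, [0.431, 0.198, 0.058]), (198, [0.435, 0.199, 0.058]), (204, [0.437, 0.198, 0.056]), (210, [0.438, 0.195, 0.05]), (216, [0.439, 0.186, 0.035]), (222, [0.439, 0.172, 0.011]), (340, [0.494, 0.2, 0.048])]
295 [(190, [0.433, 0.199, 0.067]), (198, [0.436, 0.199, 0.066]), (204, [0.438, 0.196, 0.061]), (210, [0.439, 0.19, 0.05]), (216, [0.44, 0.183, 0.039]), (222, [0.439, 0.164, 0.009]), (340, [0.494, 0.197, 0.051])]
305 [(190, [0.435, 0.2, 0.075]), (198, [0.437, 0.196, 0.067]), (204, [0.438, 0.194, 0.064]), (210, [0.439, 0.186, 0.053]), (216, [0.44, 0.178, 0.04]), (222, [0.44, 0.157, 0.009]), (340, [0.495, 0.193, 0.052])]
```

View pics/w4.png

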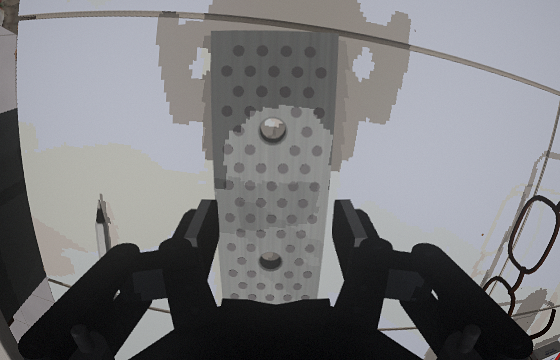

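The crop shows the finger tips (rows 260+, columns 205–217 and 333–347) standing above the plate face instead of beside it. I need the actual tip height.

```bash
python3 - <<'E'
from h import *
c=load('w4.npz');P=uwcloud(c);g=c['frame'].max(2)
for r in (257,259,261,263,266):
  print(r,[(u,P[r,u,1:].round(3).tolist(),int(g[r,u])) for u in (202,205,208,211,214,217,219,335,338,342)])
for f in('w3.npz','w1.npz'):
  d=load(f);Q=uwcloud(d);m=np.zeros((420,560),bool);m[255:330,120:215]=1
  m&=(d['frame'].max(2)<60)&(Q[...,2]>.015+(.0 if f=='w3.npz' else .15));print(f,np.percentile(Q[m][:,2],[0,.5,1,2,5]))
  x=rot(d).T@(np.array([.4654,.1849,.019])-d['xyz'])
E
```

```text
257 [(202, [0.182, -0.001], 179), (205, [0.182, -0.001], 178), (208, [0.182, -0.002], 179), (211, [0.182, -0.001], 180), (214, [0.183, -0.001], 178), (217, [0.188, 0.009], 125), (219, [0.188, 0.009], 124), (335, [0.192, -0.001], 181), (338, [0.192, -0.002], 193), (342, [0.192, -0.0], 194)]
259 [(202, [0.199, 0.035], 101), (205, [0.198, 0.033], 115), (208, [0.199, 0.035], 125), (211, [0.199, 0.034], 134), (214, [0.181, -0.002], 135), (217, [0.187, 0.009], 124), (219, [0.187, 0.01], 124), (335, [0.191, -0.0], 151), (338, [0.191, -0.0], 147), (342, [0.206, 0.033], 136)]
261 [(202, [0.199, 0.037], 61), (205, [0.199, 0.037], 64), (208, [0.199, 0.037], 62), (211, [0.199, 0.037], 38), (214, [0.2, 0.037], 34), (217, [0.186, 0.01], 120), (219, [0.186, 0.009], 121), (335, [0.204, 0.031], 32), (338, [0.206, 0.036], 39), (342, [0.207, 0.037], 64)]
263 [(202, [0.198, 0.037], 64), (205, [0.199, 0.039], 62), (208, [0.199, 0.039], 65), (211, [0.2, 0.039], 39), (214, [0.198, 0.036], 40), (217, [0.184, 0.01], 75), (219, [0.185, 0.009], 126), (335, [0.204, 0.034], 36), (338, [0.206, 0.038], 43), (342, [0.207, 0.039], 69)]
266 [(202, [0.199, 0.042], 62), (205, [0.199, 0.041], 61), (208, [0.199, 0.041], 58), (211, [0.199, 0.041], 40), (214, [0.197, 0.037], 39), (217, [0.194, 0.031], 58), (219, [0.183, 0.01], 124), (335, [0.203, 0.035], 35), (338, [0.207, 0.042], 41), (342, [0.206, 0.041], 51)]
w3.npz [0.05862271 0.06033382 0.06122415 0.06246185 0.06545087]
w1.npz [0.24377414 0.24490917 0.24562537 0.24651611 0.24885476]
```

The tips' lower edges measure z≈0.033 with the TCP at −0.0035. So at this opening the real tips are about 37 mm behind the reported TCP. The gap between the faces (56 mm) matches the reported opening, so I trust the depth reading. I'll reopen and go down in guarded steps, checking the tip height each time.

>>> jog_arm --series '[[[0,0,0,0,0,0,76],[0,0,0,0,0,0,76],[0,0,0,0,0,0,76],[0,0,0,0,0,0,76],[0,0,0,0,0,0,76],[0,0,3,0,0,0,76],[0,0,3,0,0,0,76],[0,0,3,0,0,0,76],[0,0,3,0,0,0,76],[0,0,3,0,0,0,76]]]'

```text
time_s: 8.3
eef_pos: [0.4663, 0.1907, -0.0189]
eef_rot: [-0.0, 0.66, 0.751, -0.0]
wrist_force: [-0.2, -0.1, 0.4]
opening: 0.889
grasp_force: 0.0
```

```bash
cat >> h.py <<'E'
def tips(c):
    Q=uwcloud(c);g=c['frame'].max(2);out=[]
    for u0,u1 in((150,240),(315,400)):
        m=np.zeros((420,560),bool);m[240:300,u0:u1]=1;zt=np.median(c['z_map'][240:300,u0:u1][g[240:300,u0:u1]<75]) if (g[240:300,u0:u1]<75).any() else 0
        m&=(g<75)&(c['z_map']<zt+.03);out.append(np.percentile(Q[m][:,2],[0,1,3]).round(4))
    return out
E
python3 - <<'E'
from h import *
c=ctrl.camera('wrist');np.savez('w5.npz',**c);o=ctrl.get_obs();print(o['eef_pos'],o['wrist_force'],o['opening'],tips(c),tips(load('w4.npz')))
E
```

```text
[ 0.46596517  0.19070287 -0.01928728] [-0.85309    -1.23119951 -0.68123307] 0.8898909640599462 [array([0.02  , 0.0215, 0.0228]), array([0.0095, 0.0214, 0.0227])] [array([0.0296, 0.0311, 0.0333]), array([0.0304, 0.0322, 0.0344])]
```

>>> jog_arm --series '[[[0,0,3,0,0,0,76],[0,0,3,0,0,0,76],[0,0,3,0,0,0,76],[0,0,2,0,0,0,76],[0,0,1,0,0,0,76],[0,0,1,0,0,0,74],[0,0,0,0,0,0,70],[0,0,0,0,0,0,67],[0,0,0,0,0,0,66],[0,0,0,0,0,0,66]]]'

```text
time_s: 9.35
eef_pos: [0.4661, 0.1908, -0.0315]
eef_rot: [-0.0, 0.66, 0.751, -0.0]
wrist_force: [-1.2, -0.8, 0.6]
opening: 0.771
grasp_force: 0.8
```

>>> jog_arm --series '[[[0,0,0,0,0,0,64],[0,0,0,0,0,0,62],[0,0,0,0,0,0,60],[0,0,0,0,0,0,58],[0,0,0,0,0,0,56],[0,0,0,0,0,0,54],[0,0,0,0,0,0,54],[0,0,0,0,0,0,54],[0,0,-5,0,0,0,54],[0,0,-5,0,0,0,54]]]'

```text
time_s: 10.35
eef_pos: [0.4664, 0.1908, -0.0215]
eef_rot: [0.0, 0.66, 0.751, 0.0]
wrist_force: [1.1, -0.2, -4.8]
opening: 0.703
grasp_force: 66.2
```

```bash
python3 - <<'E'
from h import *
c=ctrl.camera('wrist');np.savez('w6.npz',**c);o=ctrl.get_obs();print(o['eef_pos'],o['wrist_force'],o['opening'],o['grasp_force'],tips(c))
P=uwcloud(c)
for u in(240,275,310): print([(r,round(float(P[r,u,2]),4)) for r in(110,150,200,240,300,330)])
E
```

```text
[ 0.46719118  0.1908899  -0.02066853] [ 0.81514526  0.80020815 -3.30022333] 0.6990484444237941 66.21400237083435 [array([0.0174, 0.0186, 0.0193]), array([0.0173, 0.019 , 0.0198])]
[(110, 0.0189), (150, 0.0203), (200, 0.0191), (240, 0.0201), (300, 0.0189), (330, 0.0188)]
[(110, 0.0198), (150, 0.0185), (200, -0.0011), (240, 0.019), (300, 0.019), (330, 0.0184)]
[(110, 0.0196), (150, 0.0177), (200, 0.0188), (240, 0.0184), (300, 0.0192), (330, 0.0178)]
```

Gripped and lifted level: the plate's top is at z≈0.019 all over, and the grip force is 66 N. Now I'll measure the held plate with the wrist camera, so that its bias cancels against its reading of the base.

```bash
python3 - <<'E'
from h import *
c=load('w6.npz');tcp=np.array([.4667,.1909]);a=2*np.arctan2(.751,.660);print('yaw',np.degrees(a)-90);X=np.array([np.cos(a),np.sin(a)]);Y=np.array([np.sin(a),-np.cos(a)])
P=uwcloud(c);m=(P[...,2]>.012)&(P[...,2]<.027);m[:, :195]=0;m[:,355:]=0
for r in(110,140,170,230): 
    u=np.where(m[r])[0];e=onz(c,[(u.min()-.5,r),(u.max()+.5,r)],.0195);print(r,u.min(),u.max(),[(round((p[:2]-tcp)@X*1e3,1),round((p[:2]-tcp)@Y*1e3,1)) for p in e])
# end edges
col=[np.where(m[:,u])[0].min() for u in(240,260,280,300)];print(col,[round((onz(c,[(u,v-.5)],.0195)[0,:2]-tcp)@X*1e3,1) for u,v in zip((240,260,280,300),col)])
# holes from depth: lower through-hole area seen on plate underside level
hm=(P[...,2]<.012);hm[:, :245]=0;hm[:,310:]=0;hm[:120]=0;hm[330:]=0
n,l,st,ce=cv2.connectedComponentsWithStats(hm.astype(np.uint8))
g=c['frame'].max(2)
for i in range(1,n):
    if st[i][4]>15: print('hole',ce[i],st[i][4],st[i][:4])
cv2.imwrite('pics/w6.png',cv2.resize(c['frame'][60:380,180:380],None,fx=1.8,fy=1.8))
# base from w1 relative to its tcp
w=load('w1.npz')
for uv,z in(((311.43,175.86),.033),((309.26,243.25),.033)): print('stud',onz(w,[uv],z).round(4))
E
```

```text
yaw 7.3801630536801355
110 203 354 [(np.float64(79.1), np.float64(-29.1)), (np.float64(79.2), np.float64(32.2))]
140 202 353 [(np.float64(66.8), np.float64(-29.9)), (np.float64(66.8), np.float64(32.2))]
170 203 351 [(np.float64(54.3), np.float64(-30.0)), (np.float64(54.2), np.float64(31.9))]
230 206 346 [(np.float64(27.7), np.float64(-30.4)), (np.float64(27.6), np.float64(31.4))]
[np.int64(86), np.int64(86), np.int64(86), np.int64(87)] [np.float64(88.5), np.float64(88.3), np.float64(88.3), np.float64(87.9)]
hole [276.87155963 203.27522936] 545 [263 192  29  24]
stud [[ 0.5102 -0.2189  0.033 ]]
stud [[ 0.5204 -0.2961  0.033 ]]
```

View pics/w6.png

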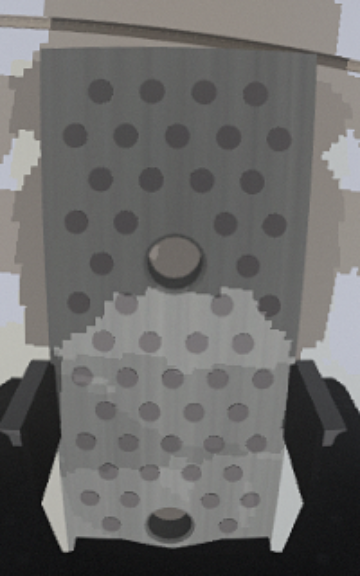

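The held plate sits about 1.2° clockwise of the tool, with its centre at (−1.7, 0) mm in tool axes; the far hole is at about (278,203) in the full image. I'll correct the yaw, lift clear of the salt shaker, and carry it to 15 mm short of the studs.

>>> jog_arm --series '[[[0,0,-15,0,0,-0.022,54],[0,0,-25,0,0,0,54],[0,0,-30,0,0,0,54],[0,0,-30,0,0,0,54],[-10,0,-20,0,0,0,54],[-20,-2,0,0,0,0,54],[-30,-2,0,0,0,0,54],[-40,-2,0,0,0,0,54],[-40,-2,0,0,0,0,54],[-40,-2,0,0,0,0,54]]]'

```text
time_s: 11.4
eef_pos: [0.4835, 0.0099, 0.0986]
eef_rot: [0.0, 0.652, 0.758, 0.0]
wrist_force: [1.4, 0.2, -4.0]
opening: 0.699
grasp_force: 66.7
```

>>> jog_arm --series '[[[-40,-2,0,0,0,0,54],[-40,-2,0,0,0,0,54],[-40,-2,0,0,0,0,54],[-40,-2,0,0,0,0,54],[-40,-2,0,0,0,0,54],[-35,0,0,0,0,0,54],[-25,0,0,0,0,0,54],[-15,0,0,0,0,0,54],[-9,0,0,0,0,0,54],[0,0,0,0,0,0,54]]]'

```text
time_s: 12.4
eef_pos: [0.516, -0.2713, 0.0983]
eef_rot: [-0.0, 0.652, 0.758, 0.0]
wrist_force: [1.1, -0.0, -4.2]
opening: 0.7
grasp_force: 66.7
```

```bash
python3 - <<'E'
from h import *
for n in('wrist','top'):
    c=ctrl.camera(n);np.savez(n+'7.npz',**c)
    if n=='wrist': im=c['frame']; 
o=ctrl.get_obs();print(o['eef_pos'],o['eef_rot'],o['wrist_force'],o['opening'],o['grasp_force'])
cv2.imwrite('pics/w7.png',np.clip(im*1.3,0,255).astype(np.uint8))
E
```

```text
[ 0.51576387 -0.26976659  0.09815857] [-5.93309300e-04  6.51889597e-01  7.58313637e-01  1.68071482e-04] [ 0.13988643 -0.16185732 -3.33746286] 0.6951585027957885 66.69913530349731
```

View pics/w7.png

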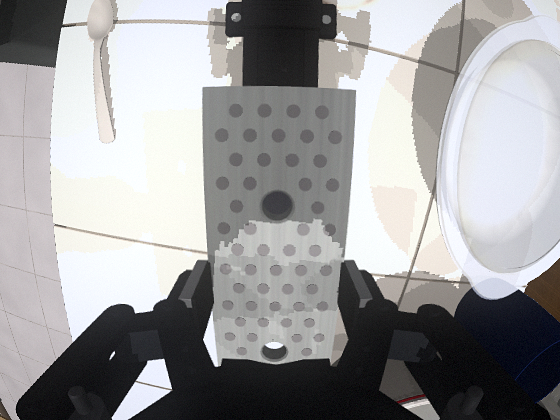

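The wrist view shows the plate (columns 203–355) over the base, with base edges visible at columns 243–319 in rows 45–85 and the stop's feet at row 20. I'll measure how the two midlines line up.

```bash
python3 - <<'E'
from h import *
c=load('wrist7.npz');tcp=np.array([.5159,-.2705]);a=2*np.arctan2(.7583,.6519);yaw=np.degrees(a)-90
X=np.array([np.cos(a),np.sin(a)]);Y=np.array([np.sin(a),-np.cos(a)]);T=lambda p:((p[:,:2]-tcp)@np.c_[X,Y]*1e3)
P=uwcloud(c);zt=.0983+.0415;print('plate top z depth',np.median(P[100:230,230:330,2]),'exp',zt)
m=(P[...,2]>.12);m[:,:195]=0;m[:,362:]=0;L=[]
for r in range(100,240,10):
    u=np.where(m[r])[0];L.append(T(onz(c,[(u.min()-.5,r),(u.max()+.5,r)],zt)).mean(0))
L=np.array(L);k=np.polyfit(L[:,0],L[:,1],1);e=np.where(m[:,270])[0].min();ex=T(onz(c,[(270,e-.5)],zt))[0,0];print('plate line',k,'far end x',ex,'centre',ex-90,np.polyval(k,ex-90))
g=c['frame'].max(2).astype(int);B=[]
for r in range(48,84,4):
    d=np.where(g[r,225:335]<60)[0]+225;q=T(onz(c,[(d.min()-.5,r),(d.max()+.5,r)],.026));B.append(q.mean(0));print(r,d.min(),d.max(),np.round(np.diff(q[:,1]),1),B[-1].round(2))
B=np.array(B);kb=np.polyfit(B[:,0],B[:,1],1);print('base line',kb)
# feet holes bolts & stop: base line prediction from w1 (world): yaw 7.53 through stud mid
s=np.array([.5153,-.2575]);print('stud mid in tool',T(s[None])); 
s2=np.array([[.5102,-.2189],[.5204,-.2961]]);print(T(s2)); print('yaw tool',yaw)
E
```

```text
plate top z depth 0.13895322034975455 exp 0.1398
plate line [1.00970162e-03 1.60678016e+00] far end x 87.53132852725311 centre -2.468671472746891 1.6042875340400584
48 243 317 [55.4] [126.19   4.14]
52 243 317 [55.3] [123.06   4.14]
56 243 318 [56.1] [119.95   4.51]
60 243 317 [55.3] [116.83   4.13]
64 243 317 [55.3] [113.74   4.13]
68 243 317 [55.3] [110.66   4.12]
72 243 317 [55.3] [107.59   4.12]
76 243 317 [55.3] [104.52   4.12]
80 243 317 [55.4] [101.47   4.12]
base line [0.00514547 3.58434171]
stud mid in tool [[12.94285426  1.3573959 ]]
[[ 51.87109859   2.10692447]
 [-25.98539007   0.60786732]]
yaw tool 8.629615825105333
```

```bash
python3 - <<'E'
from h import *
for f,z0,tcp,yaw,lo in(('w6.npz',.0208,[.4667,.1909],7.4,.012),('wrist7.npz',.1396,[.5159,-.2705],8.63,.12)):
    c=load(f);a=np.radians(yaw+90);X=np.array([np.cos(a),np.sin(a)]);Y=np.array([np.sin(a),-np.cos(a)]);T=lambda p:((p[:,:2]-np.array(tcp))@np.c_[X,Y]*1e3)
    P=uwcloud(c);m=(P[...,2]>lo);print(f,c['xyz'],R.from_matrix(rot(c)).as_euler('xyz',degrees=True).round(2))
    for r in(95,120,150,180,210,235,250):
        u=np.where(m[r,150:420])[0]+150;u=u[(u>190)&(u<375)];q=T(onz(c,[(u.min()-.5,r),(u.max()+.5,r)],z0));print(r,u.min(),u.max(),q.round(1).tolist(),q.mean(0).round(2))
    o=T(c['xyz'][None]);print('cam in tool',o.round(2))
E
```

```text
w6.npz [0.45679232 0.26779686 0.15055056] [ 1.6257e+02 -5.0000e-02  7.3400e+00]
95 202 355 [[85.2, -29.1], [85.3, 32.2]] [85.22  1.56]
120 202 354 [[75.0, -29.3], [75.1, 32.0]] [75.04  1.35]
150 203 352 [[62.8, -29.3], [62.8, 31.6]] [62.77  1.14]
180 191 350 [[50.4, -35.1], [50.2, 31.4]] [50.3  -1.87]
210 205 348 [[37.3, -29.9], [37.2, 31.3]] [37.24  0.72]
235 206 345 [[25.9, -30.2], [25.8, 30.8]] [25.83  0.27]
250 203 364 [[18.7, -32.2], [18.4, 40.2]] [18.54  4.  ]
cam in tool [[77.53  0.08]]
wrist7.npz [ 0.50474492 -0.19451495  0.27039217] [ 1.6259e+02 -4.0000e-02  8.5600e+00]
95 202 355 [[84.5, -29.1], [84.6, 32.7]] [84.57  1.83]
120 202 354 [[74.3, -29.3], [74.3, 32.5]] [74.32  1.62]
150 203 352 [[62.0, -29.3], [61.9, 32.1]] [61.95  1.41]
180 204 350 [[49.4, -29.5], [49.3, 31.9]] [49.33  1.2 ]
210 205 348 [[36.3, -29.8], [36.2, 31.8]] [36.22  0.98]
235 206 360 [[24.8, -30.2], [24.6, 38.2]] [24.67  3.97]
250 201 346 [[17.5, -33.1], [17.4, 32.3]] [17.45 -0.41]
cam in tool [[76.8   0.37]]
```

The plate hasn't moved in the grip; the slope from the last fit came from finger pixels getting into the mask. The base midline is 0.8–1.7 mm toward tool +y. I'll shift 1 mm, lower to just above the studs, and measure again at nearly equal heights.

>>> jog_arm --series '[[[0,1,5,0,0,0,54],[0,0,10,0,0,0,54],[0,0,15,0,0,0,54],[0,0,15,0,0,0,54],[0,0,15,0,0,0,54],[0,0,12,0,0,0,54],[0,0,8,0,0,0,54],[0,0,5,0,0,0,54],[0,0,3,0,0,0,54],[0,0,0,0,0,0,54]]]'

```text
time_s: 13.5
eef_pos: [0.517, -0.2709, 0.0104]
eef_rot: [0.0, 0.652, 0.758, -0.0]
wrist_force: [-0.9, 0.4, -4.1]
opening: 0.696
grasp_force: 66.7
```

```bash
cat > meas.py <<'E'
from h import *
import sys
c=ctrl.camera('wrist');np.savez(sys.argv[1]+'.npz',**c);o=ctrl.get_obs();tcp=o['eef_pos'];q=o['eef_rot']
print(tcp.round(4),'F',o['wrist_force'].round(1),'grip',o['grasp_force'].round(1))
a=2*np.arctan2(q[2],q[1]);X=np.array([np.cos(a),np.sin(a)]);Y=np.array([np.sin(a),-np.cos(a)]);T=lambda p:((p[:,:2]-tcp[:2])@np.c_[X,Y]*1e3)
P=uwcloud(c);print('plate top z: depth',np.median(P[100:180,230:330,2]).round(4),'far/near',np.median(P[95:105,230:330,2]).round(4),np.median(P[235:245,240:310,2]).round(4),'exp',round(tcp[2]+.0415,4))
zt=tcp[2]+.0415;g=c['frame'].max(2).astype(float)
def edges(r,u0,u1,u2,u3,z,sg):
    d=np.abs(np.diff(cv2.GaussianBlur(c['frame'][r-1:r+2].astype(np.float32).mean(2),(5,1),0).mean(0)))
    e=[np.average(np.arange(s,t)+.5,weights=d[s:t]**4) for s,t in((u0,u1),(u2,u3))];return T(onz(c,[(e[0],r),(e[1],r)],z)),e
Pl=[];Bs=[]
for r in range(100,160,6):
    x,e=edges(r,192,215,340,365,zt,0);Pl.append(x)
    if r in(100,154):print('plate',r,np.round(e,1),'width',np.diff(x[:,1]).round(1),x.mean(0).round(2))
for r in range(30,84,6):
    x,e=edges(r,225,262,300,335,.026,0);Bs.append(x.mean(0));print('base',r,np.round(e,1),'width',np.diff(x[:,1]).round(1),x.mean(0).round(2))
m=np.array(Pl).mean(1);k=np.polyfit(m[:,0],m[:,1],1);print('plate line',k.round(4))
print('base minus plate lateral',[(x[0].round(0),(x[1]-np.polyval(k,x[0])).round(2)) for x in Bs])
E
python3 meas.py w8
python3 - <<'E'
import numpy as np,cv2
c=np.load('w8.npz');cv2.imwrite('pics/w8.png',np.clip(c['frame'][:370,120:440]*1.5,0,255).astype(np.uint8))
E
```

```text
Traceback (most recent call last):
  File "meas.py", line 4, in <module>
    print(tcp.round(4),'F',o['wrist_force'].round(1),'grip',o['grasp_force'].round(1))
                                                            ^^^^^^^^^^^^^^^^^^^^^^
AttributeError: 'float' object has no attribute 'round'
```

View pics/w8.png

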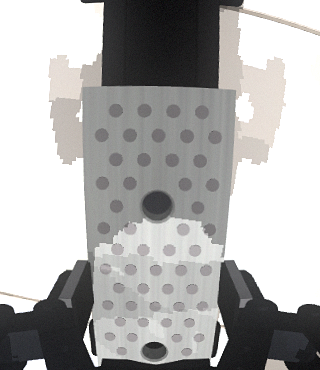

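This was my tenth and last picture. The plate (columns 203–356) lies over the base (columns 224–339 above row 85), with the stop's foot at row 0. From here I work from numbers only.

```bash
sed -i "s/o\['grasp_force'\].round(1)/o['grasp_force']/; s/edges(r,225,262,300,335/edges(r,214,236,328,352/; s/range(30,84,6)/range(20,80,8)/" meas.py; python3 meas.py w8
```

```text
[ 0.5174 -0.2712  0.011 ] F [-1.5 -1.3 -3.5] grip 66.66334748268127
plate top z: depth 0.0515 far/near 0.0514 0.0513 exp 0.0525
plate 100 [201.7 355.2] width [61.5] [83.46  1.62]
plate 154 [202.5 352.7] width [61.4] [61.31  1.29]
base 20 [222.4 338.4] width [55.6] [124.43   2.85]
base 28 [222.4 338.5] width [55.5] [120.22   2.85]
base 36 [221.8 338.4] width [55.7] [116.08   2.69]
base 44 [221.8 338.3] width [55.5] [111.97   2.65]
base 52 [221.1 338.2] width [55.8] [107.92   2.45]
base 60 [220.7 338.2] width [56.] [103.9    2.34]
base 68 [221.1 337.8] width [55.5] [99.9   2.36]
base 76 [221.3 337.7] width [55.5] [95.94  2.39]
plate line [0.0205 0.0999]
base minus plate lateral [(np.float64(124.0), np.float64(0.2)), (np.float64(120.0), np.float64(0.29)), (np.float64(116.0), np.float64(0.21)), (np.float64(112.0), np.float64(0.26)), (np.float64(108.0), np.float64(0.14)), (np.float64(104.0), np.float64(0.12)), (np.float64(100.0), np.float64(0.22)), (np.float64(96.0), np.float64(0.33))]
```

Aligned to 0.2 mm and parallel. Now a guarded descent onto the studs.

>>> jog_arm --series '[[[0,0,2,0,0,0,54],[0,0,2,0,0,0,54],[0,0,1,0,0,0,54],[0,0,1,0,0,0,54],[0,0,0.5,0,0,0,54],[0,0,0.5,0,0,0,54],[0,0,0,0,0,0,54],[0,0,0,0,0,0,54],[0,0,0,0,0,0,54],[0,0,0,0,0,0,54]]]'

```text
time_s: 14.6
eef_pos: [0.517, -0.2709, 0.0035]
eef_rot: [0.0, 0.652, 0.758, 0.0]
wrist_force: [0.6, 0.3, -3.3]
opening: 0.699
grasp_force: 66.7
```

>>> jog_arm --series '[[[0,0,0.5,0,0,0,54],[0,0,0,0,0,0,54],[0,0,0.5,0,0,0,54],[0,0,0,0,0,0,54],[0,0,0,0,0,0,54],[0,0,0,0,0,0,54],[0,0,0,0,0,0,54],[0,0,0,0,0,0,54],[0,0,0,0,0,0,54],[0,0,0,0,0,0,54]]]'

```text
time_s: 15.6
eef_pos: [0.517, -0.2709, 0.0025]
eef_rot: [0.0, 0.652, 0.758, -0.0]
wrist_force: [0.5, -0.3, -4.1]
opening: 0.7
grasp_force: 66.7
```

>>> jog_arm --series '[[[0,0,0.5,0,0,0,54],[0,0,0,0,0,0,54],[0,0,0.5,0,0,0,54],[0,0,0,0,0,0,54],[0,0,0,0,0,0,54],[0,0,0,0,0,0,54],[0,0,0,0,0,0,54],[0,0,0,0,0,0,54],[0,0,0,0,0,0,54],[0,0,0,0,0,0,54]]]'

```text
time_s: 16.6
eef_pos: [0.5171, -0.2709, 0.0023]
eef_rot: [0.0, 0.652, 0.758, -0.0]
wrist_force: [-3.4, 2.0, 6.1]
opening: 0.697
grasp_force: 67.7
```

>>> jog_arm --series '[[[0,0,0.5,0,0,0,54],[0,0,0,0,0,0,54],[0,0,0,0,0,0,54],[0,0,0,0,0,0,54],[0,0,0,0,0,0,54],[0,0,0,0,0,0,54],[0,0,0,0,0,0,54],[0,0,0,0,0,0,54],[0,0,0,0,0,0,54],[0,0,0,0,0,0,54]]]'

```text
time_s: 17.6
eef_pos: [0.5171, -0.2709, 0.0022]
eef_rot: [0.0, 0.652, 0.758, -0.0]
wrist_force: [-4.8, 3.0, 9.5]
opening: 0.701
grasp_force: 68.2
```

Contact with the studs came at TCP z≈0.0023 (underside 33.8 mm). I'll ease off to about 4 N and slide.

>>> jog_arm --series '[[[0,0,-0.9,0,0,0,54],[0,0,0,0,0,0,54],[0,0,0,0,0,0,54],[1,0,0,0,0,0,54],[1,0.1,0,0,0,0,54],[1,0,0,0,0,0,54],[1,0,0,0,0,0,54],[1,0,0,0,0,0,54],[1,0,0,0,0,0,54],[0,0,0,0,0,0,54]]]'

```text
time_s: 18.6
eef_pos: [0.5167, -0.2652, 0.0023]
eef_rot: [0.001, 0.652, 0.758, 0.0]
wrist_force: [1.2, -4.5, 2.1]
opening: 0.697
grasp_force: 67.5
```

>>> jog_arm --series '[[[1,0,0,0,0,0,54],[1,0,0,0,0,0,54],[1,0.1,0,0,0,0,54],[1,0,0,0,0,0,54],[1,0,0,0,0,0,54],[1,0,0,0,0,0,54],[0,0,0,0,0,0,54],[0,0,0,0,0,0,54],[0,0,0,0,0,0,54],[0,0,0,0,0,0,54]]]'

```text
time_s: 19.6
eef_pos: [0.5146, -0.2582, 0.0012]
eef_rot: [-0.001, 0.652, 0.758, -0.0]
wrist_force: [0.8, -0.7, -4.9]
opening: 0.701
grasp_force: 66.7
```

Dropped: the contact force is gone and z fell below the stud-top level. I'll lower gently while watching the force.

>>> jog_arm --series '[[[0,0,0.5,0,0,0,54],[0,0,0,0,0,0,54],[0,0,0.5,0,0,0,54],[0,0,0,0,0,0,54],[0,0,0,0,0,0,54],[0,0,0,0,0,0,54],[0,0,0,0,0,0,54],[0,0,0,0,0,0,54],[0,0,0,0,0,0,54],[0,0,0,0,0,0,54]]]'

```text
time_s: 20.6
eef_pos: [0.5154, -0.259, 0.0009]
eef_rot: [0.0, 0.652, 0.758, -0.0]
wrist_force: [0.4, 0.2, -3.1]
opening: 0.697
grasp_force: 66.7
```

>>> jog_arm --series '[[[0,0,0.5,0,0,0,54],[0,0,0,0,0,0,54],[0,0,0.5,0,0,0,54],[0,0,0,0,0,0,54],[0,0,0.5,0,0,0,54],[0,0,0,0,0,0,54],[0,0,0.5,0,0,0,54],[0,0,0,0,0,0,54],[0,0,0,0,0,0,54],[0,0,0,0,0,0,54]]]'

```text
time_s: 21.6
eef_pos: [0.5154, -0.2589, -0.0011]
eef_rot: [0.0, 0.652, 0.758, -0.0]
wrist_force: [0.8, -1.1, -3.9]
opening: 0.698
grasp_force: 66.7
```

>>> jog_arm --series '[[[0,0,0.5,0,0,0,54],[0,0,0.5,0,0,0,54],[0,0,0.5,0,0,0,54],[0,0,0.5,0,0,0,54],[0,0,0.5,0,0,0,54],[0,0,0.5,0,0,0,54],[0,0,0,0,0,0,54],[0,0,0,0,0,0,54],[0,0,0,0,0,0,54],[0,0,0,0,0,0,54]]]'

```text
time_s: 22.6
eef_pos: [0.5154, -0.259, -0.0041]
eef_rot: [0.0, 0.652, 0.758, 0.0]
wrist_force: [0.2, -0.9, -4.1]
opening: 0.697
grasp_force: 66.7
```

>>> jog_arm --series '[[[0,0,0.3,0,0,0,54],[0,0,0,0,0,0,54],[0,0,0.3,0,0,0,54],[0,0,0,0,0,0,54],[0,0,0.3,0,0,0,54],[0,0,0,0,0,0,54],[0,0,0,0,0,0,54],[0,0,0,0,0,0,54],[0,0,0,0,0,0,54],[0,0,0,0,0,0,54]]]'

```text
time_s: 23.6
eef_pos: [0.5154, -0.259, -0.0049]
eef_rot: [0.0, 0.652, 0.758, -0.0]
wrist_force: [-1.4, 0.9, -1.5]
opening: 0.699
grasp_force: 67.0
```

Seated: rail contact came 7 mm below the stud-top contact. Now I push along the base, which should take about 47 mm.

>>> jog_arm --series '[[[2,0,0,0,0,0,54],[4,0.1,0,0,0,0,54],[5,0.1,0,0,0,0,54],[5,0.1,0,0,0,0,54],[5,0.1,0,0,0,0,54],[5,0.1,0,0,0,0,54],[5,0.1,0,0,0,0,54],[4,0.1,0,0,0,0,54],[2,0,0,0,0,0,54],[0,0,0,0,0,0,54]]]'

```text
time_s: 24.6
eef_pos: [0.511, -0.2238, -0.0048]
eef_rot: [0.002, 0.652, 0.758, -0.001]
wrist_force: [0.3, -6.5, -6.3]
opening: 0.698
grasp_force: 66.5
```

```bash
python3 meas.py w9 | head -3; python3 - <<'E'
from h import *
c=load('w9.npz');P=uwcloud(c);print([(r,np.median(P[r,260:290],axis=0).round(4).tolist()) for r in range(40,110,5)])
E
```

```text
[ 0.511  -0.2238 -0.0048] F [-0.5 -6.5 -4.6] grip 66.49891018867493
plate top z: depth 0.0358 far/near 0.0358 0.0357 exp 0.0367
plate 100 [201.6 355.3] width [61.6] [83.47  1.73]
[(40, [0.4954, -0.1202, 0.0465]), (45, [0.496, -0.1218, 0.0457]), (50, [0.496, -0.1237, 0.0458]), (55, [0.4962, -0.1256, 0.0457]), (60, [0.4965, -0.1275, 0.0459]), (65, [0.4968, -0.1293, 0.0459]), (70, [0.4971, -0.1312, 0.0455]), (75, [0.4974, -0.1331, 0.0457]), (80, [0.4976, -0.134, 0.0405]), (85, [0.4976, -0.1348, 0.0194]), (90, [0.4981, -0.1381, 0.0359]), (95, [0.4984, -0.1401, 0.0358]), (100, [0.4987, -0.1421, 0.0357]), (105, [0.499, -0.1441, 0.0357])]
```

The plate is flat (top 35.8 mm) with its end about 3 mm before the lip edge, so about 12–13 mm remain. The drag is 6.5 N.

>>> jog_arm --series '[[[2,0,0,0,0,0,54],[2,0.1,0,0,0,0,54],[2,0,0,0,0,0,54],[2,0.1,0,0,0,0,54],[1,0,0,0,0,0,54],[1,0,0,0,0,0,54],[0,0,0,0,0,0,54],[0,0,0,0,0,0,54],[0,0,0,0,0,0,54],[0,0,0,0,0,0,54]]]'

```text
time_s: 25.65
eef_pos: [0.5097, -0.2143, -0.0048]
eef_rot: [0.002, 0.652, 0.758, -0.001]
wrist_force: [0.1, -8.7, -6.6]
opening: 0.7
grasp_force: 66.5
```

>>> jog_arm --series '[[[1,0,0,0,0,0,54],[0,0,0,0,0,0,54],[1,0,0,0,0,0,54],[0,0,0,0,0,0,54],[0,0,0,0,0,0,54],[0,0,0,0,0,0,54],[0,0,0,0,0,0,54],[0,0,0,0,0,0,54],[0,0,0,0,0,0,54],[0,0,0,0,0,0,54]]]'

```text
time_s: 26.65
eef_pos: [0.5095, -0.2124, -0.0048]
eef_rot: [0.002, 0.652, 0.758, -0.001]
wrist_force: [-0.0, -7.9, -7.8]
opening: 0.7
grasp_force: 66.5
```

>>> jog_arm --series '[[[0.5,0,0,0,0,0,54],[0,0,0,0,0,0,54],[0.5,0,0,0,0,0,54],[0,0,0,0,0,0,54],[0,0,0,0,0,0,54],[0,0,0,0,0,0,54],[0,0,0,0,0,0,54],[0,0,0,0,0,0,54],[0,0,0,0,0,0,54],[0,0,0,0,0,0,54]]]'

```text
time_s: 27.65
eef_pos: [0.5095, -0.2121, -0.0047]
eef_rot: [0.002, 0.652, 0.758, -0.001]
wrist_force: [0.5, -10.3, -8.4]
opening: 0.702
grasp_force: 66.3
```

>>> jog_arm --series '[[[0.5,0,0,0,0,0,54],[0,0,0,0,0,0,54],[0.5,0,0,0,0,0,54],[0,0,0,0,0,0,54],[0,0,0,0,0,0,54],[0,0,0,0,0,0,54],[0,0,0,0,0,0,54],[0,0,0,0,0,0,54],[0,0,0,0,0,0,54],[0,0,0,0,0,0,54]]]'

```text
time_s: 28.65
eef_pos: [0.5096, -0.2121, -0.0044]
eef_rot: [0.003, 0.652, 0.758, -0.001]
wrist_force: [-0.1, -12.5, -6.8]
opening: 0.699
grasp_force: 66.3
```

The plate is home: it stopped dead at y=−0.2121 while the push force rose to 12.5 N. I'll relax the push, release and retreat upward.

>>> jog_arm --series '[[[-1,0,0,0,0,0,54],[-0.5,0,0,0,0,0,54],[0,0,0,0,0,0,60],[0,0,0,0,0,0,66],[0,0,0,0,0,0,72],[0,0,0,0,0,0,76],[0,0,0,0,0,0,78],[0,0,0,0,0,0,78],[0,0,-3,0,0,0,78],[0,0,-5,0,0,0,78]]]'

```text
time_s: 29.65
eef_pos: [0.5086, -0.2096, 0.003]
eef_rot: [-0.0, 0.652, 0.758, -0.0]
wrist_force: [0.6, -0.3, -1.2]
opening: 0.912
grasp_force: 0.0
```

```bash
python3 meas.py w10; python3 - <<'E'
from h import *
c=load('w10.npz');P=uwcloud(c)
for u in(255,290): print([(r,np.median(P[r-1:r+2,u-4:u+5].reshape(-1,3),axis=0).round(4).tolist()) for r in list(range(60,140,6))+[180,240,280]])
E
```

```text
[ 0.5094 -0.2101  0.0041] F [ 0.5 -0.  -0.1] grip 0.0
plate top z: depth 0.036 far/near 0.0457 0.0357 exp 0.0456
plate 100 [196.7 353.8] width [62.6] [83.91 -0.19]
plate 154 [207.6 349.6] width [57.6] [61.81  1.19]
base 20 [224.5 331.4] width [48.6] [122.46   1.04]
base 28 [223.2 329.7] width [48.3] [118.46   0.36]
base 36 [222.2 329.3] width [48.5] [1.1452e+02 3.0000e-02]
base 44 [215.3 351.1] width [61.8] [111.07   3.51]
base 52 [222.2 351.4] width [58.7] [107.11   5.17]
base 60 [224.4 335.4] width [50.2] [103.01   1.93]
base 68 [227.2 337.3] width [49.8] [99.22  3.02]
base 76 [222.5 349.1] width [57.5] [95.66  4.69]
plate line [-0.0699  5.8756]
base minus plate lateral [(np.float64(122.0), np.float64(3.72)), (np.float64(118.0), np.float64(2.76)), (np.float64(115.0), np.float64(2.16)), (np.float64(111.0), np.float64(5.4)), (np.float64(107.0), np.float64(6.78)), (np.float64(103.0), np.float64(3.26)), (np.float64(99.0), np.float64(4.08)), (np.float64(96.0), np.float64(5.5))]
[(60, [0.4865, -0.1133, 0.0457]), (66, [0.4869, -0.1157, 0.0462]), (72, [0.4873, -0.1182, 0.0464]), (78, [0.48
[... 321 characters left out ...]
(138, [0.4906, -0.145, 0.036]), (180, [0.4931, -0.1634, 0.0358]), (240, [0.4968, -0.1914, 0.0356]), (280, [0.4995, -0.2127, 0.0358])]
[(60, [0.5, -0.1112, 0.0455]), (66, [0.5003, -0.1138, 0.0464]), (72, [0.5007, -0.1162, 0.0463]), (78, [0.5011, -0.1185, 0.0458]), (84, [0.5015, -0.1208, 0.0461]), (90, [0.5018, -0.1232, 0.0458]), (96, [0.5022, -0.1255, 0.0457]), (102, [0.5026, -0.1279, 0.0458]), (108, [0.5029, -0.1303, 0.0458]), (114, [0.5033, -0.1327, 0.0453]), (120, [0.5041, -0.1352, 0.0358]), (126, [0.5045, -0.1377, 0.0357]), (132, [0.5049, -0.1402, 0.0358]), (138, [0.5053, -0.1428, 0.0358]), (180, [0.5083, -0.161, 0.0357]), (240, [0.5129, -0.189, 0.0356]), (280, [0.5165, -0.2099, 0.0357])]
```

The plate lies flat under the lip with no gap. I'll retreat up and back to check how far home it is from its near end.

>>> jog_arm --series '[[[0,0,-10,0,0,0,80],[0,0,-20,0,0,0,80],[0,0,-30,0,0,0,80],[0,0,-30,0,0,0,80],[-20,0,-30,0,0,0,80],[-30,0,-30,0,0,0,80],[-30,0,-20,0,0,0,80],[-30,0,-10,0,0,0,80],[-20,0,0,0,0,0,80],[0,0,0,0,0,0,80]]]'

```text
time_s: 30.7
eef_pos: [0.5284, -0.3413, 0.1843]
eef_rot: [0.001, 0.653, 0.757, -0.0]
wrist_force: [-1.0, 0.3, 0.2]
opening: 0.937
grasp_force: 0.0
```

```bash
python3 - <<'E'
from h import *
c=ctrl.camera('wrist');np.savez('w11.npz',**c);print(ctrl.get_obs()['eef_pos'],ctrl.get_obs()['wrist_force'])
P=uwcloud(c);g=c['frame'].max(2);a=np.radians(97.55);E=np.array([np.cos(a),np.sin(a)]);N=np.array([np.sin(a),-np.cos(a)]);O=np.array([.5105,-.2148])
q=(P[...,:2]-O)@np.c_[E,N]*1e3;Z=P[...,2]
near=(np.abs(q[...,0])<160)&(np.abs(q[...,1])<60)
hi=near&(Z>.041)&(Z<.055)&(q[...,0]>60)
print('stop top y',np.percentile(q[hi][:,0],[1,50,99]).round(1))
pl=near&(Z>.0325)&(Z<.040);pl=cv2.morphologyEx(pl.astype(np.uint8),cv2.MORPH_OPEN,np.ones((5,5)))>0
r=cv2.minAreaRect(q[pl].astype(np.float32));print('plate rect (y,x)',r,'y pct',np.percentile(q[pl][:,0],[.5,99.5]),'x pct',np.percentile(q[pl][:,1],[.5,99.5]),'z',np.median(Z[pl]))
al=near&(Z>.008);r=cv2.minAreaRect(q[al].astype(np.float32));print('base rect',r,np.percentile(q[al][:,0],[.2,99.8]))
for y0 in(-120,-100,-90,-80,-40,0,40,70): 
    s=near&(abs(q[...,0]-y0)<4)&(abs(q[...,1])<28);print(y0,s.sum(),np.round(np.percentile(Z[s],[10,50,90]),4) if s.sum() else '')
ho=near&(np.abs(q[...,1])<15)
for y0 in(-40,40):
    s=near&(np.hypot(q[...,0]-y0,q[...,1])<12);v=np.argwhere(s);im=g[v[:,0].min():v[:,0].max()+1,v[:,1].min():v[:,1].max()+1];print('hole',y0,im[::2,::2].tolist() if im.size<700 else im.shape)
E
```

```text
[ 0.52804218 -0.33938692  0.18354097] [-0.05907673  0.812061   -0.27717964]Traceback (most recent call last):
  File "<stdin>", line 7, in <module>
    return _quantile_unchecked(
        a, q, axis, out, overwrite_input, method, keepdims, weights)
    return _ureduce(a,
                    func=_quantile_ureduce_func,
    ...<5 lines>...
                    overwrite_input=overwrite_input,
                    method=method)
    r = func(a, **kwargs)
    result = _quantile(arr,
                       quantiles=q,
    ...<2 lines>...
                       out=out,
                       weights=wgt)
    slices_having_nans = np.isnan(arr[-1, ...])
                                  ~~~^^^^^^^^^
IndexError: index -1 is out of bounds for axis 0 with size 0
```

```bash
cat > chk.py <<'E'
from h import *
import sys
c=load(sys.argv[1]);P=uwcloud(c) if abs(c['fx']-325.19)<1 else cloud(c);a=np.radians(97.55);E=np.array([np.cos(a),np.sin(a)]);N=np.array([np.sin(a),-np.cos(a)]);O=np.array([.5105,-.2148])
q=(P[...,:2]-O)@np.c_[E,N]*1e3;Z=P[...,2]
near=(np.abs(q[...,0])<160)&(np.abs(q[...,1])<50)&(Z<.06)&(Z>-.02)
for y0 in list(range(-150,-70,4))+[-60,0,60]+list(range(70,125,4)):
    s=near&(abs(q[...,0]-y0)<2)&(abs(q[...,1])<24);print(y0,s.sum(),np.round(np.percentile(Z[s],[10,50,90]),4) if s.sum() else '')
pl=near&(Z>.0325)&(Z<.041);pl=cv2.morphologyEx(pl.astype(np.uint8),cv2.MORPH_OPEN,np.ones((3,3)))>0
if pl.any(): print('plate rect',cv2.minAreaRect(q[pl].astype(np.float32)))
E
python3 - <<'E'
from h import *
c=ctrl.camera('top');np.savez('t11.npz',**c)
E
echo WRIST; python3 chk.py w11.npz; echo TOP; python3 chk.py t11.npz
```

```text
WRIST
-150 23 [-0.0014 -0.0008  0.    ]
-146 0 
-142 152 [0.0246 0.0255 0.0264]
-138 219 [0.0193 0.0244 0.0263]
-134 157 [0.019  0.0202 0.0261]
-130 181 [0.0192 0.0203 0.0263]
-126 163 [0.019  0.0202 0.0264]
-122 166 [0.0192 0.0203 0.0263]
-118 179 [0.019  0.0202 0.0262]
-114 172 [0.0191 0.0203 0.0262]
-110 173 [0.0191 0.0204 0.0265]
-106 174 [0.019  0.0202 0.0261]
-102 186 [0.0189 0.0202 0.0259]
-98 178 [0.019  0.0201 0.026 ]
-94 172 [0.0189 0.0202 0.0259]
-90 110 [0.0191 0.025  0.0356]
-86 194 [0.0347 0.0356 0.0366]
-82 194 [0.0348 0.0357 0.0366]
-78 202 [0.0349 0.0358 0.0368]
-74 195 [0.0348 0.0358 0.0367]
-60 202 [0.0348 0.0359 0.0368]
0 199 [0.0349 0.0359 0.0369]
60 177 [0.0346 0.0358 0.037 ]
70 0 
74 0 
78 0 
82 0 
86 0 
90 0 
94 0 
98 0 
102 0 
106 0 
110 0 
114 0 
118 0 
122 0 
plate rect ((-11.407913208007812, -0.1331653594970703), (62.49542999267578, 154.66661071777344), 89.9659423828125)
TOP
-150 0 
-146 1 [0.0209 0.0209 0.0209]
-142 28 [0.0219 0.0257 0.0284]
-138 42 [0.0183 0.0235 0.0286]
-134 34 [0.0188 0.0219 0.0273]
-130 35 [0.0177 0.0213 0.0268]
-126 30 [0.0167 0.0202
[... 327 characters left out ...]
  0.0363 0.039 ]
-78 35 [0.0345 0.0365 0.0385]
-74 35 [0.0333 0.0353 0.0379]
-60 32 [0.0333 0.0361 0.0388]
0 31 [0.033  0.0359 0.0393]
60 38 [0.0336 0.0364 0.0389]
70 34 [0.0344 0.0363 0.039 ]
74 33 [0.0337 0.0367 0.0398]
78 33 [0.0348 0.037  0.039 ]
82 21 [0.0376 0.043  0.0474]
86 34 [0.0438 0.0459 0.0484]
90 36 [0.044  0.046  0.0486]
94 30 [0.0437 0.0466 0.0483]
98 35 [0.0439 0.0471 0.0499]
102 35 [0.0446 0.0469 0.0496]
106 36 [0.0439 0.047  0.0496]
110 35 [0.0452 0.0475 0.0492]
114 94 [-0.0005  0.0314  0.0472]
118 33 [-0.0034 -0.0009  0.0018]
122 34 [-0.0029 -0.0002  0.0026]
plate rect ((-3.9941253662109375, 1.6340560913085938), (169.452392578125, 62.108158111572266), 0.06735100597143173)
```

Everything agrees: the plate's near end is at y≈−88.7 mm (home is −89), it is on the centre line, parallel and flat, and the arm is clear.

```bash
python3 -c "
from bench import ctrl
print(ctrl.hand_in())"
```

```text
the job is handed in; nothing more can be done
None
```

The plate lies seated on both studs, dotted face up and fully home under the end stop's lip, with the arm clear; the job is handed in, but no verdict came back.

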